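# Clip a spirit level into its checking fixture

### The arm

A 7-joint arm with a two-finger parallel gripper is mounted at the origin on a cart in front of the work surface, level with it; the furniture and walls round the work are solid. World frame = base frame: x ahead of the robot, y to its left, z up, the work surface at z = 0. Lengths are in mm, angles in rad, forces in N, time in s.
With the tool pointing down it reaches from about 400 to 850 mm from the base axis. Payload 10.4 kg.
Tool frame: the origin (TCP) lies midway between the tips of the shut fingers; the grasp point (between the pads) lies 19 mm behind it; z points along the fingers, y is the line along which they close (so a half turn about z gives the same grasp; the last joint's range is limited). The gripper opens to 85 mm and grips with 20 to 120 N. Pads are 22 mm wide; open, the fingers measure 114 mm over their backs; the gripper's body (76 mm by 85 mm) begins 54 mm behind the grasp point. The pads swing forward as they close: fully open they stand 13 mm farther back than shut.
Start: joints at [1.163, 0.332, -0.065, 1.46, 0.022, 1.35, -0.088], TCP at [234.631, -579.309, 231.338] pointing down, gripper open.
Joint ranges: [-2.6, 2.6], [-0.5, 2.12], [-1.47, 1.34], [0.16, 2.42], [-1.27, 4.41], [0.06, 2.06], [-2.6, 2.6]. Speed limits (rad/s): [2.22, 2.22, 2.79, 2.79, 3.14, 3.14, 3.14].

### API

Orientations are given as a rotation vector (axis times angle).
In Python, from bench import ctrl gives the robot as it stands.
- The arm moves only by the tool jog_arm, never from a script. Its argument "steps" is a list of rows, each a list of 3 entries, a list of its own where there are three numbers: the closure, from 0 (fully open) to 1 (shut), then the shift along the tool's x, y, z in mm, then the turn about the tool's z in rad. In form: [[gripper, [tx, ty, tz], yaw], ...]. A call has 1 to 8 rows; each row is the pose to reach, as a shift and turn from the pose commanded when the call began, along the tool's axes at that moment; what a row does not reach only later rows make up. A row lasts 1/8 s, in which the tool goes at most 62.5 mm and 10.7 degrees, less where a joint would pass 70% of its speed; a pose out of reach is approached as far as the arm can. A call with a gripper value outside its range is refused whole. The fingers move at their own pace and stop on an object; "newtons" is the grip in N (left out, the last holds). Time passes only in rows, so rows that repeat a pose let the fingers close. It gives the time, the measured TCP pose, the force, the opening and the grip force at its end, in the units of the state.
- ctrl.get_state(): the state, without advancing time (a new reading comes with each control period).
- ctrl.get_image(name): name is "scene" or "top" or "wrist"; returns a dict with "image" (480x640x3 uint8, red, green, blue), "range_z" (480x640 float32, mm along the optical axis (not along the pixel's ray), 0 where there is no reading), "K" (3x3 intrinsics, pixels), "xyz" and "rotation" of the camera in the world; the wrist camera has in their place "mount" (4x4, takes a point from camera to tool coordinates, whose origin is the TCP and whose axes are the flange's). Camera axes: x right, y up, looking along -z (the intrinsics and any distortion apply to the point x, -y, -z); pixel columns grow to the right and rows downward; lengths in mm; the calibration is good to about 2 mm. A picture is of the moment at which its call begins: read the wrist's pose just before it.
- ctrl.finish_job(): hands the job in; it is judged then, once.
The state is a dict: "t": time; "joint_pos": joint angles; "qd": joint speeds; "effort": joint torques, N m; "eef_pos": TCP position; "ee_rot": TCP orientation; "contact_force": force on the tool from outside, world axes, zero at the start; "wrist_torque": the same for the moment, N m; "finger_gap": opening from 0.0 (shut) to 1.0 (fully open); "finger_force": force on a finger pad.
Only numpy, scipy, OpenCV 4.12 (cv2) and the standard library are available. Lean on these libraries where they do the work, as an engineer would, in place of code of your own. Each camera call takes 0.05 s, during which the arm holds its last target. There are 200 camera calls.

### The job

The spirit level lies askew on the checking fixture with one end (its heel) already in the pocket between the two steel pins. Keeping the heel in the pocket and the level flat on the board, push near its free end to swing it round past the sprung roller catch until it meets the stop screw, lean on it there for a good second with a steady push of about 15 N but gently, never as hard as 25 N, and then let go so that the catch alone keeps it pressed against the screw. Leave the things lying round about where they are.

Things in the scene. Friction and masses are not known exactly. Their poses are not given: they have to be found in the camera images.
- fixture: Checking fixture fixed to the bench: plywood board with slippery grey laminate top, 190 (x) by 330 (y) by 12 mm, carrying pocket, stop and catch. Origin: centre of its underside, z up, robot on its -x side. The seated level lies along y, middle line at about x = 31.5 mm, robot-side face at x = 17 to 23 mm at the screw. Behind y = -133 mm stands the catch's steel housing, 48 mm above the bench.
- stop: Aluminium stop bracket, 24 x 32 x 40 mm tall, at fixture (75, -70) mm; origin at its underside centre on the board, axes as the fixture's. A rigid steel screw 11 mm thick passes through it along x, 21 mm above the board; its flat tip stands 29 to 35 mm on the -x side of this origin: set differently each time and not reported, so it has to be felt.
- catch_roller (a point): Centre of the catch's upright grey roller, 28 mm across, 26 mm tall, 32 mm above the bench, at rest at fixture (11, -120) mm. Sprung along the fixture's y (1.8 N at once, 0.4 N more per mm), it stands 9 mm in the way of the level's free end: passing it takes 3 to 12 N, before the screw is met; then it snaps behind the end's robot-side corner and presses the level on to the screw with 1 to 8 N.
- level: Spirit level, red with metal edge: loose bar 230 x 23 x 42 mm tall, 0.29 kg, on the board. Origin on its underside, mid-width, 10 mm from the heel end; its y points from the free end to the heel (bar from y = -220 to +10 mm), x across it away from the robot (faces at +-11.5 mm). Seated, its axes parallel the fixture's; at first it is turned 0.28 to 0.45 rad clockwise, free end to the robot.
- level_toe (a point): Middle of the level's free end face, half-way up (21 mm above the board, 33 mm above the bench); axes as the level's.
- heel_seat (a point): Point on the board's top in the heel pocket, fixture (31.5, 105) mm, where the level's origin lies when seated (to about 2 mm). The pocket: a wooden end block, face at fixture y = 116.5 mm, and two upright steel pins 16 mm across, 34 mm tall, at fixture (52, 88) and (11, 102) mm, the level passing between them.
- wax_tin: Bystander: flat round tin 66 mm across, 26 mm tall; origin at its underside centre.
- box_nails: Bystander: small carton 45 x 70 x 36 mm tall; origin at its underside centre.
- tape_elec: Bystander: roll of black tape lying flat, 58 mm across, 19 mm tall; origin at its underside centre.
- marker: Bystander: pen 135 mm long along its y, 16 mm thick; origin at its underside centre.

How it is judged:
By the outcome, as a careful person would: the job done as asked, in the order asked, and still so for the second after the job is handed in, with the robot touching nothing.
It also fails if it takes over 51 s, if anything falls off the work surface, if the arm or the gripper's body presses on something with over 40 N, if the wrist force passes 120 N, or if a joint passes its speed limit or range.

## Working session

There is one attempt and no reset: what is moved stays moved. The work goes in short steps, Python scripts to look and compute and a tool call to move; the robot and the scene stay as the last step left them, time stands still between calls to the robot, and variables do not carry over. Pictures are saved under pics/ and viewed, at most 10 in all, crops included, and the job is handed in when it is done.

Besides the shell and the picture viewer there is one more tool, called after ">>>" as name([rows], argument=value, ...), one row to a line, values as JSON. jog_arm: Moves the arm, as the interface text tells. Its arguments: {"type":"object","properties":{"steps":{"type":"array"},"newtons":{"type":"number"}},"required":["steps"]}

```bash
mkdir -p pics
cat > h.py <<'E'
import numpy as np,cv2
from bench import ctrl
from scipy.spatial.transform import Rotation as R
def snap(n,f):
    d=ctrl.get_image(n); cv2.imwrite('pics/'+f+'.png',d['image'][:,:,::-1]); np.save('pics/'+f+'.npy',d,allow_pickle=True); return d
def world(d):
    K=np.array(d['K']);v,u=np.mgrid[:480,:640];z=d['range_z']
    p=np.stack([(u-K[0,2])/K[0,0]*z,-(v-K[1,2])/K[1,1]*z,-z],-1)
    r=np.array(d['rotation']); r=r if r.shape==(3,3) else R.from_rotvec(r).as_matrix()
    return p@r.T+np.array(d['xyz'])
E
python3 - <<'E'
from h import *
s=ctrl.get_state(); print(s)
d=snap('top','top1'); print({k:v for k,v in d.items() if k not in('image','range_z')})
E
```

```text
{'t': 0.0, 'joint_pos': array([ 1.16336533,  0.33285897, -0.06470225,  1.46096692,  0.02159675,
        1.34991694, -0.08851522]), 'qd': array([-0.00017032, -0.00022236,  0.00201858,  0.00018425, -0.00031443,
        0.00133758, -0.00039165]), 'effort': array([ 5.42722937e-04, -6.25466394e+01,  4.93270636e-02, -3.91605949e+01,
        1.61902659e-02,  1.01492781e-02,  6.07853352e-06]), 'eef_pos': array([ 234.47503519, -578.92594657,  230.51178179]), 'ee_rot': array([-3.08222500e+00, -6.00509454e-01,  5.37685021e-04]), 'contact_force': array([-0.02453174, -0.03923805,  0.1823076 ]), 'wrist_torque': array([-0.02456656, -0.00640939, -0.00381808]), 'finger_force': 0.0, 'finger_gap': 1.0020810692007525}
{'K': array([[615.91540787,   0.        , 325.99161471],
       [  0.        , 615.91540787, 234.8042126 ],
       [  0.        ,   0.        ,   1.        ]]), 'xyz': array([ 178.91467705,  102.69957368, 1235.35427554]), 'rotation': array([ 0.2400851 , -0.27550148, -1.71146271])}
```

View pics/top1.png

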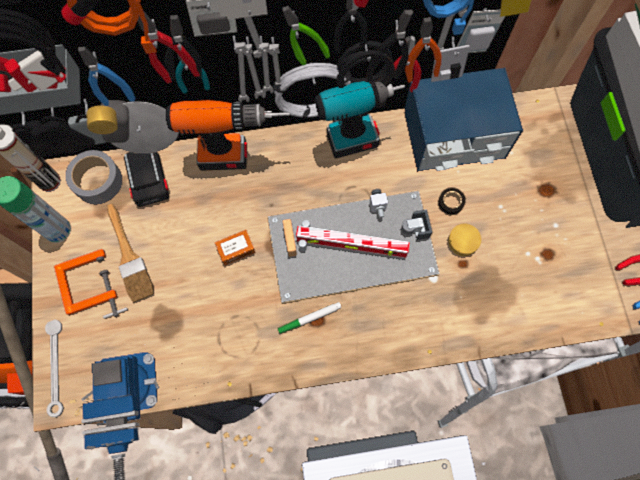

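The top view shows the board with corners near (269,213), (417,193), (438,276) and (281,301). The level's heel is near (300,231) and its toe near (408,249). The stop is at (378,200) and the roller and housing at (415,225). The tin is at (464,239), the tape at (452,200), the carton at (236,246) and the marker at (310,318).

Run:
```python
from h import *
d=np.load('pics/top1.npy',allow_pickle=True).item()
w=world(d)
for n,(u,v) in dict(c1=(271,215),c2=(415,195),c3=(436,274),c4=(283,298),heel=(302,231),toe=(406,250),stop=(378,197),house=(424,222),roll=(413,226),tin=(464,239),tape=(443,200),carton=(236,246),marker=(310,318),block=(291,238)).items(): print(n,w[v,u].round(0))
# board fit: height 8..16 & grey
im=d['image'].astype(int);sat=im.max(2)-im.min(2)
m=(abs(w[...,2]-12)<6)&(sat<25)&(w[...,0]>300)
m=m.astype(np.uint8);n,l,st,c=cv2.connectedComponentsWithStats(cv2.morphologyEx(m,cv2.MORPH_CLOSE,np.ones((5,5))))
i=1+st[1:,4].argmax();p=w[l==i][:,:2].astype(np.float32);print(st[i],cv2.minAreaRect(p),np.median(w[l==i][:,2]))
hsv=cv2.cvtColor(d['image'],cv2.COLOR_RGB2HSV)
q=(w[...,2]>45)&(w[...,2]<62)
n,l,st,c=cv2.connectedComponentsWithStats(q.astype(np.uint8))
for i in range(1,n):
  if st[i,4]>30 and 260<c[i][0]<445 and 180<c[i][1]<300:
    P=w[l==i]; print(st[i],cv2.minAreaRect(P[:,:2].astype(np.float32)),np.median(P[:,2]), P[P[:,1].argmin()].round(0),P[P[:,1].argmax()].round(0))
s=d['image'][170:330,220:500,::-1]; cv2.imwrite('pics/crop.png',cv2.resize(s,(784,448),interpolation=3))
```

```text
c1 [648. 151.   3.]
c2 [ 639. -158.   18.]
c3 [ 464. -167.   11.]
c4 [462. 150.  16.]
heel [583.  92.  59.]
toe [ 511. -108.   58.]
stop [634. -74.  51.]
house [ 575. -163.   22.]
roll [ 561. -134.   49.]
tin [ 524. -236.   26.]
tape [ 618. -214.   20.]
carton [580. 229.  36.]
marker [414. 102.  14.]
block [574. 116.  50.]
[  268   191   171   112 10431] ((415.51678466796875, -10.279342651367188), (466.857421875, 328.33990478515625), 1.564798355102539) 11.972352916740192
[370 193  17  14 180] ((630.78271484375, -73.95878601074219), (26.183969497680664, 32.48529052734375), 1.077958345413208) 51.62956790046178 [639. -90.  50.] [625. -58.  53.]
[413 209  19  26 135] ((568.1231079101562, -154.0684356689453), (53.513824462890625, 28.92840576171875), 1.52365243434906) 47.76260247753157 [ 550. -169.   46.] [ 589. -139.   50.]
[282 219  14  33 288] ((582.2474975585938, 120.07008361816406), (70.23778533935547, 17.715009689331055), 1.172420859336853) 51.52593440253452 [553. 111.  47.] [609. 129.  49.]
[402 218  21  13 149] ((569.0759887695312, -132.2093505859375), (26.90943717956543, 41.05832290649414), 11.801042556762695) 47.528468525196786 [ 563. -153.   48.] [ 566. -112.   46.]
[ 295  220  114   34 1362] ((558.1946411132812, -6.4629058837890625), (229.8614959716797, 39.707275390625), 70.52485656738281) 53.62555933661599 [ 528. -116.   53.] [580. 107.  48.]
```

View pics/crop.png

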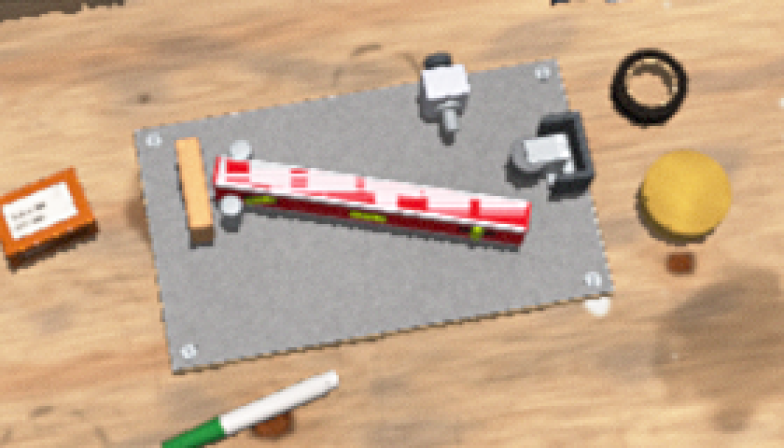

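The crop shows board corners at (137,130), (557,60), (612,292) and (173,373). The level's far top edge runs (219,157) to (531,201). The pins are at (240,149) and (231,205), the screw tip at (450,135) and the roller at (522,157).

Run:
```python
from h import *
d=np.load('pics/top1.npy',allow_pickle=True).item()
K=d['K'];r=R.from_rotvec(d['rotation']).as_matrix();c=d['xyz']
def pl(u,v,z,crop=True):
    if crop:u,v=u/2.8+220,v/2.8+170
    a=r@np.array([(u-K[0,2])/K[0,0],-(v-K[1,2])/K[1,1],-1]); return c+a*(z-c[2])/a[2]
C=np.array([pl(u,v,12)[:2] for u,v in[(137,130),(557,60),(612,292),(173,373)]]);print(C.round(1),C.mean(0))
print(cv2.minAreaRect(C.astype(np.float32)))
L=(C[0]+C[3]-C[1]-C[2])/2; yaw=np.arctan2(-L[0],L[1]);X=(C[0]+C[1]-C[2]-C[3])/2;yx=np.arctan2(X[1],X[0]);print('yaw',yaw,yx,np.hypot(*L),np.hypot(*X))
o=C.mean(0);yaw=(2*yaw+yx)/3;M=np.array([[np.cos(yaw),-np.sin(yaw)],[np.sin(yaw),np.cos(yaw)]])
for n,p,z in[('pinA',(240,147),46),('pinB',(231,203),46),('stop',(444,80),52),('roller',(524,155),45),('far heel',(219,157),54),('far toe',(531,201),54)]:
    w=pl(*p,z)[:2];print(n,w.round(1),'fix',(M.T@(w-o)).round(1))
# level top from depth
w=world(d);m=np.zeros((480,640),bool);m[218:256,295:412]=1
q=w[m&(abs(w[...,2]-54)<3)][:,:2];q=q[(M.T@(q-o).T)[1]<98];R_=cv2.minAreaRect(q.astype(np.float32));print(R_)
print('lev corners fix',(cv2.boxPoints(R_)-o)@M)
for n,f in[('toe seated',(31.5,-115)),('heel',(31.5,105)),('screwtip',(43,-70)),('stop',(75,-70)),('roller',(11,-120)),('pinA',(52,88)),('pinB',(11,102))]:print(n,(o+M@f).round(1))
```

```text
[[ 642.   155.7]
 [ 648.  -169.1]
 [ 462.1 -171.6]
 [ 452.7  153.7]] [551.20782868  -7.84169956]
((550.3807373046875, -7.7024993896484375), (189.27093505859375, 326.4679260253906), 1.065106749534607)
yaw 0.023659864730959036 0.01172563493685625 325.18426034534946 187.62662054238055
pinA [604.1  81.4] fix [54.7 88.2]
pinB [562.6  94.1] fix [ 13.4 101.7]
stop [630.2 -74.8] fix [ 77.7 -68.5]
roller [ 565.7 -122.8] fix [  12.2 -115.2]
far heel [596.   97.7] fix [ 46.9 104.7]
far toe [ 527.6 -119.1] fix [ -25.8 -110.8]
((551.2476196289062, -16.432891845703125), (220.86004638671875, 66.63138580322266), 84.55535888671875)
lev corners fix [[ -45.86557777 -114.48138241]
 [  20.32796066 -122.10783296]
 [  45.60698603   97.30075951]
 [ -20.5865524   104.92721006]]
toe seated [ 585.  -122.2]
heel [580.6  97.8]
screwtip [595.6 -77. ]
stop [627.6 -76.4]
roller [ 564.6 -127.6]
pinA [601.5  81.2]
pinB [560.2  94.4]
```

>>> jog_arm([
  [1,[53,-48,0],0.1],
  [1,[106,-96,0],0.2],
  [1,[160,-145,0],0.3],
  [1,[212,-193,0],0.4],
  [1,[265,-241,0],0.5],
  [1,[318,-290,0],0.6],
  [1,[371,-338,0],0.69],
  [1,[425,-386,0],0.69],
], newtons=60)

```text
t: 1.05
eef_pos: [451.4, -126.7, 231.2]
ee_rot: [3.104, -0.48, -0.0]
contact_force: [0.8, -0.8, 0.1]
finger_gap: -0.001
finger_force: 0.0
```

>>> jog_arm([
  [1,[0,0,0],0],
  [1,[0,0,0],0],
  [1,[0,0,0],0],
])

```text
t: 1.42
eef_pos: [450.6, -130.0, 231.1]
ee_rot: [3.104, -0.481, -0.001]
contact_force: [-0.1, 0.8, -1.2]
finger_gap: -0.003
finger_force: 0.0
```

Run:
```python
from h import *
s=ctrl.get_state();print(s['eef_pos'],s['ee_rot'],s['t']);d=snap('wrist','w1');print(d['mount'],d['K'])
```

```text
[ 450.56967072 -130.0295536   231.07506818] [ 3.10428277e+00 -4.81297780e-01 -8.11775032e-04] 1.425
[[-9.46611346e-04  9.52656885e-01  3.04045988e-01  7.80388226e+01]
 [ 9.99999536e-01  9.56009027e-04  1.17950332e-04  1.15585807e+00]
 [-1.78304513e-04  3.04045958e-01 -9.52657348e-01 -1.43493460e+02]
 [ 0.00000000e+00  0.00000000e+00  0.00000000e+00  1.00000000e+00]] [[368.99576672   0.         314.6846101 ]
 [  0.         368.99576672 243.49807679]
 [  0.           0.           1.        ]]
```

View pics/w1.png

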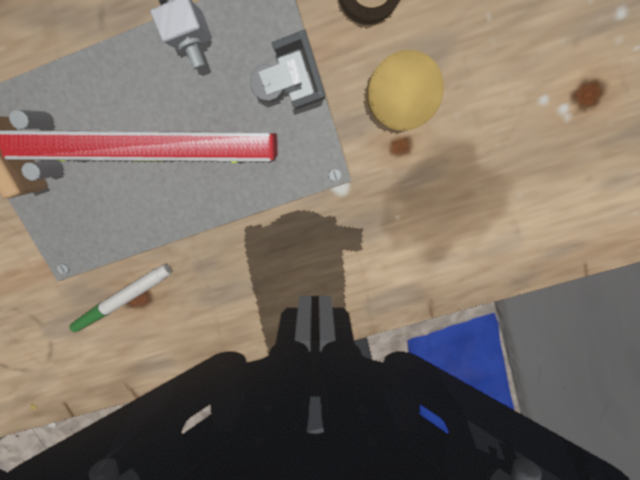

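The wrist view shows the level horizontal: top face rows 133 to 160, toe end at column 274. The roller is at (266,84), the pins at (20,119) and (32,171), and the finger tips at (315,297).

```bash
cat >> h.py <<'E'
def wp(d,s,u,v,z):
    K=d['K'];T=np.array(d['mount']);r=R.from_rotvec(s['ee_rot']).as_matrix()
    a=r@T[:3,:3]@np.array([(u-K[0,2])/K[0,0],-(v-K[1,2])/K[1,1],-1]);c=s['eef_pos']+r@T[:3,3]
    return (c+a*(z-c[2])/a[2])[:2]
E
python3 - <<'E'
from h import *
s=ctrl.get_state();d=np.load('pics/w1.npy',allow_pickle=True).item()
r=R.from_rotvec(s['ee_rot']).as_matrix();print('toolx',r[:,0])
for n,u,v,z in[('nearL',60,160,54),('nearR',270,161,54),('farR',272,133,54),('farL',60,132,54),('pinA',20,119,46),('pinB',32,171,46),('roller',266,84,45),('stop',177,20,52),('boardc3',350,183,12),('boardc4',60,279,12)]:
    p=wp(d,s,u,v,z);print(n,p.round(1),'tool',(r.T@np.r_[p-s['eef_pos'][:2],0])[:2].round(1))
E
```

```text
toolx [ 9.53060647e-01 -3.02779303e-01 -3.09886437e-04]
nearL [563.9  60.1] tool [  50.4 -215.4]
nearR [ 508.9 -109.8] tool [ 49.4 -36.8]
farR [ 529.9 -119.1] tool [ 72.3 -34.3]
farL [584.2  48.6] tool [  73.2 -210.5]
pinA [605.2  80.5] tool [  83.6 -247.4]
pinB [564.   93.6] tool [  40.3 -247.4]
roller [ 568.  -126.5] tool [110.8 -38.8]
stop [630.5 -77.4] tool [ 155.5 -104.5]
boardc3 [ 463.1 -171.5] tool [24.5 35.8]
boardc4 [458.8 150.6] tool [ -77.1 -269.9]
```

>>> jog_arm([
  [1,[10,-50,20],0],
  [1,[15,-70,70],0],
  [1,[15,-70,120],0],
  [1,[15,-70,165],0],
  [1,[15,-70,195],0],
  [1,[15,-70,207],0],
  [1,[15,-70,207],0],
])

```text
t: 2.35
eef_pos: [486.4, -66.9, 24.3]
ee_rot: [3.105, -0.479, -0.001]
contact_force: [-0.1, 0.4, -0.6]
finger_gap: 0.0
finger_force: 0.0
```

Run:
```python
from h import *
s=ctrl.get_state();print(s['eef_pos'],s['ee_rot'],s['contact_force'],s['t']);d=snap('wrist','w2')
```

```text
[486.3739293  -66.86802785  24.28396451] [ 3.10482987e+00 -4.78883285e-01 -1.03595543e-03] [-0.07412855  0.40170681 -0.59178077] 2.35
```

View pics/w2.png

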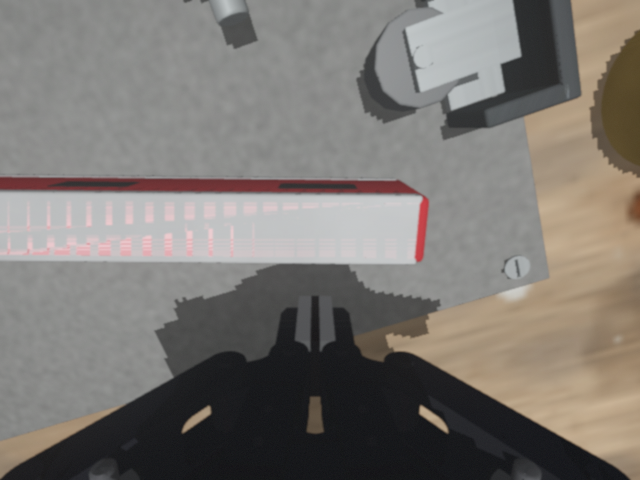

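>>> jog_arm([
  [1,[7,0,0],0],
  [1,[14,0,0],0],
  [1,[18,0,0],0],
  [1,[20,0,0],0],
  [1,[22,0,0],0],
  [1,[24,0,0],0],
  [1,[26,0,0],0],
  [1,[28,0,0],0],
])

```text
t: 3.4
eef_pos: [513.2, -74.9, 24.3]
ee_rot: [3.105, -0.478, -0.0]
contact_force: [-0.7, 0.3, 0.7]
finger_gap: -0.001
finger_force: 0.3
```

>>> jog_arm([
  [1,[2.3,0.3,0],-0.0125],
  [1,[4.6,0.5,0],-0.025],
  [1,[7,0.7,0],-0.0375],
  [1,[9.3,0.9,0],-0.05],
  [1,[11.6,1,0],-0.0625],
  [1,[14,1.1,0],-0.075],
  [1,[16.3,1.2,0],-0.0875],
  [1,[18.6,1.3,0],-0.1],
])

```text
t: 4.4
eef_pos: [529.7, -81.4, 24.2]
ee_rot: [3.125, -0.32, -0.004]
contact_force: [-12.6, 4.4, 10.1]
finger_gap: -0.002
finger_force: 6.3
```

Run:
```python
from h import *
s=ctrl.get_state();print(s['contact_force'],s['wrist_torque'],s['t']);d=snap('wrist','w3')
```

```text
[-12.64969487   4.36611103  10.13152654] [ 0.64384249  2.43883294 -0.003937  ] 4.4
```

View pics/w3.png

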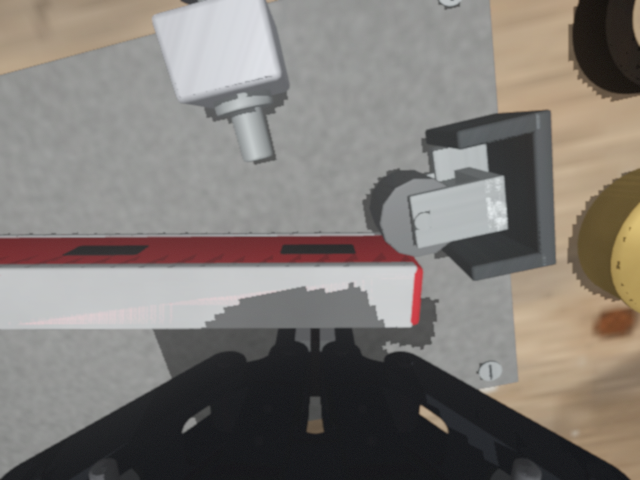

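Run:
```python
from h import *
s=ctrl.get_state();d=np.load('pics/w3.npy',allow_pickle=True).item()
K=d['K'];T=np.array(d['mount']);r=R.from_rotvec(s['ee_rot']).as_matrix()
v,u=np.mgrid[:480,:640];z=d['range_z']
p=np.stack([(u-K[0,2])/K[0,0]*z,-(v-K[1,2])/K[1,1]*z,-z],-1)@T[:3,:3].T+T[:3,3]
w=p@r.T+s['eef_pos']
for n,(a,b,c,e) in dict(top=(275,320,40,400),board=(80,150,20,140)).items():
    q=w[a:b,c:e].reshape(-1,3);q=q[abs(q[:,2]-np.median(q[:,2]))<6];A=np.c_[q[:,:2]-q[:,:2].mean(0),np.ones(len(q))];print(n,np.linalg.lstsq(A,q[:,2],rcond=None)[0])
print('tool z of axis tilt',r[:,2])
for row in(332,340,345,355,370,390,420,450):print(row,[p[row,c].round(0).tolist() for c in(290,305,325,340)])
for row in(240,268,300,325):print(row,w[row,315].round(1),p[row,315].round(1))
```

```text
top [ 4.87043068e-03 -1.16494824e-03  5.49262204e+01]
board [-2.04924196e-03 -6.60171226e-04  1.28352277e+01]
tool z of axis tilt [-2.69430564e-03  2.21995713e-04 -9.99996346e-01]
332 [[7.0, -8.0, -27.0], [11.0, -2.0, -33.0], [11.0, 5.0, -33.0], [7.0, 10.0, -27.0]]
340 [[13.0, -7.0, -41.0], [11.0, -2.0, -38.0], [11.0, 5.0, -39.0], [12.0, 9.0, -40.0]]
345 [[14.0, -6.0, -45.0], [13.0, -2.0, -43.0], [13.0, 4.0, -44.0], [13.0, 9.0, -44.0]]
355 [[12.0, -6.0, -48.0], [12.0, -2.0, -48.0], [12.0, 4.0, -47.0], [13.0, 9.0, -48.0]]
370 [[12.0, -6.0, -55.0], [12.0, -2.0, -55.0], [12.0, 4.0, -55.0], [13.0, 8.0, -56.0]]
390 [[17.0, -5.0, -69.0], [0.0, -2.0, -49.0], [1.0, 4.0, -50.0], [17.0, 7.0, -69.0]]
420 [[17.0, -4.0, -79.0], [-7.0, -2.0, -53.0], [-7.0, 4.0, -53.0], [17.0, 7.0, -79.0]]
450 [[11.0, -4.0, -81.0], [11.0, -1.0, -81.0], [11.0, 3.0, -81.0], [13.0, 6.0, -83.0]]
240 [562.5 -89.4  24.6] [33.8  1.3 -0.5]
268 [562.3 -89.4  54.9] [ 33.5   1.3 -30.8]
300 [551.3 -87.1  55.5] [ 22.2   1.3 -31.4]
325 [541.3 -85.   54.4] [ 12.1   1.3 -30.2]
```

The level is flat. The roller has just engaged. I'll check the static force before creeping on.

>>> jog_arm([
  [1,[0,0,-0.2],0],
  [1,[0,0,-0.2],0],
])

```text
t: 4.7
eef_pos: [529.6, -81.3, 24.2]
ee_rot: [3.125, -0.321, -0.004]
contact_force: [-5.2, 1.6, 2.9]
finger_gap: 0.003
finger_force: 2.7
```

>>> jog_arm([
  [1,[0.6,0,0],-0.003],
  [1,[1.2,0.1,0],-0.006],
  [1,[1.8,0.2,0],-0.01],
  [1,[2.4,0.2,0],-0.013],
])

```text
t: 5.2
eef_pos: [530.8, -81.8, 24.2]
ee_rot: [3.127, -0.3, -0.007]
contact_force: [-10.7, 2.9, 8.4]
finger_gap: 0.002
finger_force: 5.6
```

>>> jog_arm([
  [1,[0.6,0,-0.2],-0.003],
  [1,[1.2,0.1,-0.5],-0.006],
  [1,[1.8,0.2,-0.8],-0.01],
  [1,[2.4,0.2,-1],-0.013],
])

```text
t: 5.7
eef_pos: [533.4, -81.8, 24.5]
ee_rot: [-3.128, 0.279, 0.006]
contact_force: [-4.8, 4.6, -1.6]
finger_gap: 0.0
finger_force: 2.9
```

>>> jog_arm([
  [1,[0.7,0,0],-0.004],
  [1,[1.4,0,0],-0.008],
  [1,[2.1,0,0],-0.012],
  [1,[2.8,0,0],-0.016],
  [1,[3.5,0.1,0],-0.02],
  [1,[4.2,0.1,0],-0.024],
])

```text
t: 6.45
eef_pos: [539.6, -84.1, 25.6]
ee_rot: [3.132, -0.244, 0.001]
contact_force: [-1.1, 0.9, -0.8]
finger_gap: 0.001
finger_force: 0.7
```

>>> jog_arm([
  [1,[0.9,0,0],-0.008],
  [1,[1.8,0.1,0],-0.016],
  [1,[2.7,0.2,0],-0.024],
  [1,[3.6,0.2,0],-0.032],
  [1,[4.5,0.3,0],-0.04],
  [1,[5.4,0.3,0],-0.048],
  [1,[6.3,0.4,0],-0.056],
  [1,[7.2,0.5,0],-0.064],
])

```text
t: 7.45
eef_pos: [546.5, -85.4, 25.5]
ee_rot: [-3.138, 0.142, -0.0]
contact_force: [-0.7, 0.8, -0.2]
finger_gap: -0.003
finger_force: 0.2
```

>>> jog_arm([
  [1,[0.8,0,0],-0.007],
  [1,[1.6,0.1,0],-0.014],
  [1,[2.4,0.2,0],-0.021],
  [1,[3.2,0.2,0],-0.028],
  [1,[4,0.3,0],-0.034],
  [1,[4.8,0.3,0],-0.04],
  [1,[5.6,0.4,0],-0.045],
  [1,[6.4,0.5,0],-0.05],
])

```text
t: 8.45
eef_pos: [552.7, -86.5, 25.5]
ee_rot: [3.141, -0.064, -0.0]
contact_force: [0.5, 1.0, 0.3]
finger_gap: 0.002
finger_force: 0.3
```

Run:
```python
from h import *
d=snap('wrist','w4')
```

```text
(no output)
```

View pics/w4.png

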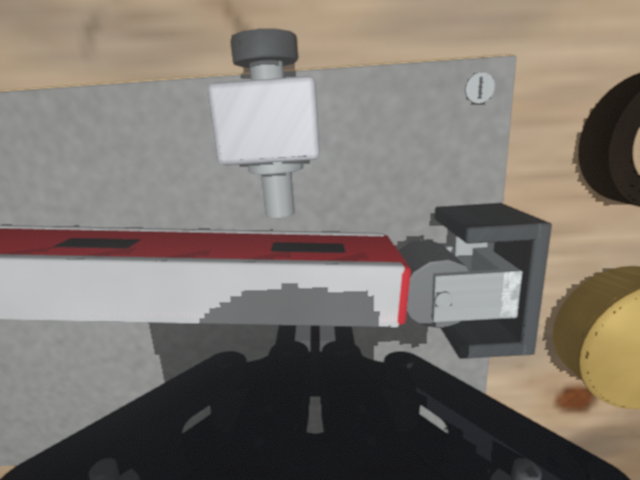

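The roller is pressed back beside the toe at (435,285). The screw tip at (279,215) is still some 8 mm from the level, and the level is flat. I'll continue slowly.

>>> jog_arm([
  [1,[0.6,0,0],-0.005],
  [1,[1.2,0.1,0],-0.01],
  [1,[1.8,0.1,0],-0.015],
  [1,[2.4,0.2,0],-0.02],
  [1,[3,0.2,0],-0.024],
  [1,[3.6,0.3,0],-0.028],
  [1,[4.2,0.3,0],-0.032],
  [1,[4.8,0.3,0],-0.036],
])

```text
t: 9.5
eef_pos: [557.5, -87.1, 25.5]
ee_rot: [3.141, -0.008, -0.0]
contact_force: [-0.7, -0.6, -0.2]
finger_gap: 0.002
finger_force: 0.5
```

>>> jog_arm([
  [1,[0.4,0,0],-0.005],
  [1,[0.8,0,0],-0.01],
  [1,[1.2,0.1,0],-0.015],
  [1,[1.6,0.1,0],-0.018],
  [1,[2,0.1,0],-0.02],
  [1,[2.4,0.1,0],-0.02],
])

```text
t: 10.25
eef_pos: [560.0, -87.0, 25.5]
ee_rot: [-3.141, -0.023, -0.0]
contact_force: [-0.5, -0.1, -0.3]
finger_gap: 0.002
finger_force: 0.2
```

>>> jog_arm([
  [1,[0.4,0,0],0],
  [1,[0.8,0,0],0],
  [1,[1.2,0,0],0],
  [1,[1.6,0,0],0],
  [1,[2,0,0],0],
  [1,[2.4,0,0],0],
])

```text
t: 11.0
eef_pos: [562.3, -87.1, 25.5]
ee_rot: [3.141, 0.023, 0.0]
contact_force: [0.9, 0.0, 0.1]
finger_gap: 0.002
finger_force: 0.0
```

>>> jog_arm([
  [1,[0.4,0,0],0],
  [1,[0.8,0,0],0],
  [1,[1.2,0,0],0],
  [1,[1.6,0,0],0],
])

```text
t: 11.5
eef_pos: [563.9, -87.1, 25.5]
ee_rot: [3.141, 0.023, 0.0]
contact_force: [-0.4, -0.2, 0.6]
finger_gap: -0.001
finger_force: 0.0
```

>>> jog_arm([
  [1,[0.4,0,0],0],
  [1,[0.8,0,0],0],
  [1,[1.2,0,0],0],
  [1,[1.6,0,0],0],
])

```text
t: 12.0
eef_pos: [565.2, -87.1, 25.5]
ee_rot: [3.141, 0.023, -0.001]
contact_force: [-3.6, 0.8, 3.0]
finger_gap: 0.002
finger_force: 1.5
```

>>> jog_arm([
  [1,[0.3,0,-0.1],0],
  [1,[0.6,0,-0.3],0],
  [1,[0.6,0,-0.4],0],
])

```text
t: 12.38
eef_pos: [565.3, -87.1, 25.5]
ee_rot: [3.141, 0.023, -0.003]
contact_force: [-4.3, 0.3, 1.0]
finger_gap: 0.0
finger_force: 2.5
```

>>> jog_arm([
  [1,[0.3,0,-0.1],0],
  [1,[0.6,0,-0.2],0],
  [1,[0.9,0,-0.4],0],
  [1,[0.9,0,-0.4],0],
])

```text
t: 12.88
eef_pos: [565.3, -87.1, 25.6]
ee_rot: [3.141, 0.023, -0.006]
contact_force: [-7.9, 0.5, 0.8]
finger_gap: 0.001
finger_force: 4.2
```

>>> jog_arm([
  [1,[0.4,0,-0.2],0],
  [1,[0.8,0,-0.4],0],
  [1,[1.2,0,-0.6],0],
  [1,[1.5,0,-0.7],0],
  [1,[1.5,0,-0.7],0],
])

```text
t: 13.5
eef_pos: [565.5, -87.3, 25.7]
ee_rot: [3.141, 0.023, -0.01]
contact_force: [-12.4, -0.2, 2.7]
finger_gap: 0.001
finger_force: 6.2
```

>>> jog_arm([
  [1,[0.3,0,-0.2],0],
  [1,[0.6,0,-0.4],0],
  [1,[0.7,0,-0.5],0],
  [1,[0.7,0,-0.5],0],
])

```text
t: 14.0
eef_pos: [565.5, -87.3, 25.7]
ee_rot: [3.141, 0.023, -0.012]
contact_force: [-13.7, -0.3, 0.6]
finger_gap: 0.001
finger_force: 6.9
```

Run:
```python
from h import *
d=snap('wrist','w5')
```

```text
(no output)
```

View pics/w5.png

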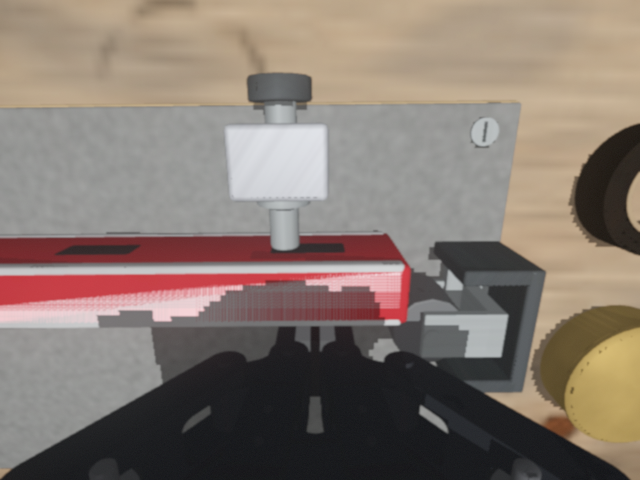

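The screw tip is on the level's face at (285,248), and the roller sits behind the toe's near corner at (395,350). I'll add a little more push and hold.

>>> jog_arm([
  [1,[0.3,0,-0.1],0],
  [1,[0.3,0,-0.1],0],
  [1,[0.3,0,-0.1],0],
  [1,[0.3,0,-0.1],0],
  [1,[0.3,0,-0.1],0],
  [1,[0.3,0,-0.1],0],
  [1,[0.3,0,-0.1],0],
  [1,[0.3,0,-0.1],0],
])

```text
t: 15.05
eef_pos: [565.5, -87.3, 25.8]
ee_rot: [3.141, 0.023, -0.013]
contact_force: [-15.2, -0.8, 1.4]
finger_gap: 0.001
finger_force: 7.4
```

>>> jog_arm([
  [1,[0,0,0],0],
  [1,[0,0,0],0],
  [1,[0,0,0],0],
  [1,[0,0,0],0],
  [1,[0,0,0],0],
  [1,[0,0,0],0],
])

```text
t: 15.8
eef_pos: [565.6, -87.3, 25.8]
ee_rot: [3.141, 0.023, -0.013]
contact_force: [-14.2, -0.1, 1.2]
finger_gap: -0.002
finger_force: 7.4
```

Run:
```python
from h import *
s=ctrl.get_state();d=ctrl.get_image('wrist')
K=d['K'];T=np.array(d['mount']);r=R.from_rotvec(s['ee_rot']).as_matrix()
v,u=np.mgrid[:480,:640];z=d['range_z']
w=(np.stack([(u-K[0,2])/K[0,0]*z,-(v-K[1,2])/K[1,1]*z,-z],-1)@T[:3,:3].T+T[:3,3])@r.T+s['eef_pos']
for n,(a,b,c,e) in dict(top=(278,318,40,390),board=(120,180,20,200)).items():
    q=w[a:b,c:e].reshape(-1,3);q=q[abs(q[:,2]-np.median(q[:,2]))<6];A=np.c_[q[:,:2]-q[:,:2].mean(0),np.ones(len(q))];print(n,np.linalg.lstsq(A,q[:,2],rcond=None)[0].round(3))
```

```text
top [2.0000e-03 0.0000e+00 5.5034e+01]
board [-1.0000e-03 -0.0000e+00  1.2932e+01]
```

>>> jog_arm([
  [1,[-0.8,0,0.4],0],
  [1,[-1.6,0,0.8],0],
  [1,[-2.4,0,1.2],0],
  [1,[-3.2,0,1.6],0],
  [1,[-4,0,2],0],
  [1,[-6,0,2],0],
  [1,[-12,0,2],0],
  [1,[-25,0,2],0],
])

```text
t: 16.85
eef_pos: [544.3, -87.1, 25.7]
ee_rot: [-3.141, -0.024, -0.001]
contact_force: [0.6, -0.1, 0.2]
finger_gap: -0.0
finger_force: 0.0
```

>>> jog_arm([
  [1,[-20,0,0],0],
  [1,[-25,0,-40],0],
  [1,[-25,0,-90],0],
  [1,[-25,0,-140],0],
  [1,[-25,0,-150],0],
  [1,[-25,0,-150],0],
])

```text
t: 17.6
eef_pos: [519.2, -87.9, 175.7]
ee_rot: [3.141, 0.023, 0.001]
contact_force: [0.0, -0.3, -1.6]
finger_gap: -0.0
finger_force: 0.0
```

Run:
```python
from h import *
print(ctrl.get_state()['contact_force']);d=snap('wrist','w6')
```

```text
[ 0.02501015 -0.32998009 -1.62710674]
```

View pics/w6.png

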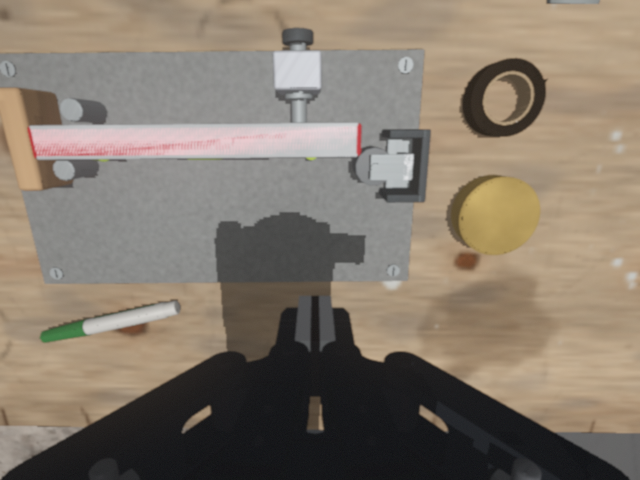

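The level lies along the fixture with its heel between the pins (70,110) and (64,170). It touches the screw at (299,122), the roller is behind its toe corner at (368,167), and the bystanders are undisturbed.

```bash
python3 -c "
from bench import ctrl
print(ctrl.finish_job())"
```

```text
the job is handed in; nothing more can be done
None
```

The level was swung past the catch onto the stop screw and held there at 14–15 N for about 1.75 s. I then let go and handed the job in; the last picture shows the level still on the screw, with the catch roller behind its free end and the things round about not visibly moved.

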